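# Put the eye-clinic check set back in order

## Task

The metal test pieces are mixed up: stand each one upright in the middle of the tray of its own outline (round in round, square in square, oblong lengthwise in oblong), using the empty long tray as the spare spot on the way, as they must never be set on the bare table. Only when all three are home, draw the eye-cover paddle straight out of its sleeve and lay it flat in the middle of the long tray, along it, either way round. Leave the spectacles where they are.

Things in the scene. Friction and masses are not known exactly. Their poses are not given: they have to be found in the camera images.
- round_eye: Loose metal test piece of the check set, a round barrel, 200 g or so, 44 mm in diameter, 60 mm tall, with a black top bearing glass lens windows. Stands upright; origin at the centre of its underside, z up. Grip it across its flat or round sides some 36 mm above the underside.
- square_eye: Loose metal test piece of the check set, a square block, 200 g or so, 42 x 42 mm, 57 mm tall, with a black top bearing glass lens windows. Stands upright; origin at the centre of its underside, z up, x and y square to its sides. Grip it across its flat or round sides some 36 mm above the underside.
- oblong_eye: Loose metal test piece of the check set, an oblong block, 200 g or so, 64 mm long (its x) x 32 mm wide (its y), 57 mm tall, with a black top bearing glass lens windows. Stands upright; origin at the centre of its underside, z up. Grip it across its flat or round sides some 36 mm above the underside.
- round_tray: Fixed shallow grey plastic tray, round, 84 mm in diameter inside; floor 5 mm above the table, rim 4 mm thick and 12 mm above the table. Origin at its centre on the table, z up.
- square_tray: Fixed shallow grey plastic tray, square, 84 x 84 mm inside; floor 5 mm above the table, rim 4 mm thick and 12 mm above the table. Origin at its centre on the table, z up, x and y square to its sides.
- oblong_tray: Fixed shallow grey plastic tray, oblong, 100 mm long (its x) x 64 mm wide (its y) inside; floor 5 mm above the table, rim 4 mm thick and 12 mm above the table. Origin at its centre on the table, z up. Starts with the round or square piece in it; the oblong piece starts in the round tray, the other in the square tray.
- long_tray: Fixed shallow grey plastic tray, the longest one, empty at the start, 200 mm long (its x) x 72 mm wide (its y) inside; floor 5 mm above the table, rim 4 mm thick and 12 mm above the table. Origin at its centre on the table, z up.
- sleeve: Fixed holder: white base plate 180 mm long (x) x 70 mm, 6 mm thick; on its +x end an aluminium block (x = 30 to 80 mm, 44 mm wide, top at 62 mm) with a level square bore, 15.5 mm wide, along x at y = 0, 40 mm above the table, mouth at x = 30 mm facing -x. Origin: centre of the plate's underside. The paddle's handle sits 45 mm deep in it: pull it along -x by over 50 mm before lifting.
- occluder: Loose black eye-cover paddle, 164 mm, 60 g: square handle 14 x 14 mm, x = -40 to 82 mm; flat disc 50 mm across, 6 mm thick, at x = -57 mm. Origin on the handle's axis, mid-length; x to the handle's tip, z up. Starts along the sleeve's x, origin at the sleeve's x = -7 mm. Grip at the origin, fingertips no lower than the handle's underside. Laid in the tray, the origin is 12 mm above the table.
- spectacles: Bystander: a folded pair of red plastic spectacles standing on the table beyond the trays, 140 mm wide (its y), 25 mm deep, 42 mm high; origin below the middle of the front. Leave it alone.

How it is judged:
On the way, in this order (a step that is already met when the one before it is completed fails the run):
1. all three test pieces stand in their own trays, the paddle still in its sleeve (horizontal distance between round_eye and round_tray below 0.015 m and z of round_eye in the frame of round_tray below 0.009 m and angle between each of round_eye, square_eye, oblong_eye's own z axis and vertical below 0.1 rad and linear speed of each of round_eye, square_eye, oblong_eye below 0.02 m/s and horizontal distance between square_eye and square_tray below 0.015 m and z of square_eye in the frame of square_tray below 0.009 m and horizontal distance between oblong_eye and oblong_tray below 0.015 m and z of oblong_eye in the frame of oblong_tray below 0.009 m and angle between the x axis of oblong_eye and the x axis of oblong_tray, either way round below 0.35 rad and distance between occluder and sleeve below 0.05 m), for 0.2 s.
2. the eye-cover paddle lies in the long tray (horizontal distance between occluder and long_tray below 0.02 m and z of occluder in the frame of long_tray below 0.017 m and angle between the x axis of occluder and the x axis of long_tray, either way round below 0.25 rad and angle between occluder's own z axis and vertical below 0.15 rad and linear speed of occluder below 0.02 m/s), for 0.2 s.
At the end, for the whole second after the job is handed in: Each test piece upright (0.1 rad) on the floor of its own tray, within 15 mm of the centre, the oblong one along it within 0.35 rad; the paddle flat (0.15 rad) on the long tray's floor, within 20 mm of its centre and along it (0.25 rad, either way round); all at rest (all of step 2 and horizontal distance between round_eye and round_tray below 0.015 m and z of round_eye in the frame of round_tray below 0.009 m and angle between each of round_eye, square_eye, oblong_eye's own z axis and vertical below 0.1 rad and linear speed of each of round_eye, square_eye, oblong_eye below 0.02 m/s and horizontal distance between square_eye and square_tray below 0.015 m and z of square_eye in the frame of square_tray below 0.009 m and horizontal distance between oblong_eye and oblong_tray below 0.015 m and z of oblong_eye in the frame of oblong_tray below 0.009 m and angle between the x axis of oblong_eye and the x axis of oblong_tray, either way round below 0.35 rad); the robot touches nothing.
It fails at once if the round test piece is set on the bare table or tipped over (height (world z) of round_eye below 0.003 m or angle between round_eye's own z axis and vertical above 0.6 rad).
It fails at once if the square test piece is set on the bare table or tipped over (height (world z) of square_eye below 0.003 m or angle between square_eye's own z axis and vertical above 0.6 rad).
It fails at once if the oblong test piece is set on the bare table or tipped over (height (world z) of oblong_eye below 0.003 m or angle between oblong_eye's own z axis and vertical above 0.6 rad).
It fails at once if the paddle is wrenched askew while its handle is still in the sleeve (x of occluder in the frame of sleeve above -0.045 m and distance between occluder and sleeve below 0.08 m and angle between the x axis of occluder and the x axis of sleeve, either way round above 0.15 rad).
It fails at once if the spectacles are disturbed (distance of spectacles from where it was at the start of the episode above 0.02 m).
It also fails if it takes over 128 s, if anything falls off the work surface, if the arm or the gripper's body presses on something with over 40 N, if the wrist force passes 120 N, or if a joint passes its speed limit or range.

## Robot

A 6-joint arm with a two-finger parallel gripper is mounted at the origin on the work surface. World frame = base frame: x ahead of the robot, y to its left, z up, the work surface at z = 0. Lengths are in m, angles in rad, forces in N, time in s.
With the tool pointing down it reaches from about 0.275 to 0.85 m from the base axis. Payload 19 kg.
Tool frame: the origin (TCP) lies midway between the tips of the shut fingers; the grasp point (between the pads) lies 19 mm behind it; z points along the fingers, y is the direction in which the jaws open and shut (so a half turn about z gives the same grasp; the last joint's range is limited). The gripper opens to 85 mm and grips with 20 to 120 N. Pads are 22 mm wide; open, the fingers measure 114 mm over their backs; the gripper's body (76 mm by 85 mm) begins 54 mm behind the grasp point. The pads swing forward as they close: fully open they stand 13 mm farther back than shut.
Start: joints at [-1.321, 0.15, 1.437, -0, 1.554, -0.134], TCP at [0.215, -0.533, 0.231] pointing down, gripper open.
Joint ranges: [-2.8, 2.8], [-0.68, 2.1], [0.12, 2.68], [-1.39, 4.53], [0.16, 2.79], [-2.81, 2.81]. Speed limits (rad/s): [1.89, 1.89, 2.22, 3.01, 3.01, 3.01].

## Interface

Orientations are given as [roll, pitch, yaw] about the fixed x, y, z axes, in that order (R = Rz(yaw) Ry(pitch) Rx(roll)).
In Python, from cell import arm gives the robot as it stands.
- The arm moves only by the shell command python3 -m handwheel 'ROWS'. ROWS is JSON, a list of rows, each a list of 3 entries, a list of its own where there are three numbers: the turn, a rotation vector about the tool's x, y, z in units of 5 degrees (1.0 is 5 degrees), then the shift along the tool's x, y, z in units of 40 mm (1.0 is 40 mm), then the closure in counts, from 0 (fully open) to 255 (shut). A call has exactly 8 rows; each row is the pose to reach, as a shift and turn from the pose measured when the call began, along the tool's axes at that moment; what a row does not reach only later rows make up. A row lasts 1/12 s, in which the tool goes at most 41.7 mm and 7.16 degrees, less where a joint would pass 70% of its speed; a pose out of reach is approached as far as the arm can. A call with a gripper value outside its range is refused whole. The fingers move at their own pace and stop on an object; the grip force is fixed at half the most. Time passes only in rows, so rows that repeat a pose let the fingers close, or fill a call up. It gives the time, the measured TCP pose, the force and the opening at its end, in the units of the state.
- arm.read_state(): the state, without advancing time (a new reading comes with each control period).
- arm.read_camera(name): name is "scene" or "top" or "wrist"; returns a dict with "pixels" (400x640x3 uint8, red, green, blue), "z_map" (400x640 float32, m along the optical axis (not along the pixel's ray), 0 where there is no reading), "K" (3x3 intrinsics, pixels), "rvec" (rotation vector, rad) and "tvec" (3), from world to camera coordinates, as OpenCV has them; the wrist camera has in their place "T_tool_cam" (4x4, takes a point from camera to tool coordinates, whose origin is the TCP and whose axes are the flange's). Camera axes: x right, y down, z forward; pixel columns grow to the right and rows downward; lengths in m; the calibration is good to about 2 mm. A picture is of the moment at which its call begins: read the wrist's pose just before it.
- arm.close_job(): hands the job in, once; it reports no verdict.
The state is a dict: "clock": time; "qpos": joint angles; "qd": joint speeds; "joint_torque": joint torques, N m; "tcp_pos": TCP position; "eef_rot": TCP orientation; "contact_force": force on the tool from outside, world axes, zero at the start; "torque": the same for the moment, N m; "grip_width": opening from 0.0 (shut) to 1.0 (fully open).
Only numpy, scipy, OpenCV 4.12 (cv2) and the standard library are available. Lean on these libraries where they do the work, as an engineer would, in place of code of your own. Each camera call takes 0.05 s, during which the arm holds its last target. There are 200 camera calls.

## Working session

There is one attempt and no reset: what is moved stays moved. The work goes in short steps, Python scripts to look and compute and a shell command to move; the robot and the scene stay as the last step left them, time stands still between calls to the robot, and variables do not carry over. Pictures are saved under pics/ and viewed, about 12 in all and at most 16, crops included, and the job is handed in when it is done.

```bash
ls; mkdir -p pics; python3 - <<'E'
from cell import arm
import cv2,numpy as np
print(arm.read_state())
for n in("top","scene"):
    c=arm.read_camera(n); cv2.imwrite(f"pics/{n}0.png",c["pixels"][:,:,::-1]); np.savez(f"{n}0.npz",**c)
    print(n,c["K"],c["rvec"],c["tvec"])
E
```

```text
pics
{'clock': 0.0, 'qpos': array([-1.32100064e+00,  1.51006058e-01,  1.43800043e+00, -1.22966271e-05,
        1.55381097e+00, -1.33981920e-01]), 'qd': array([ 8.90397664e-04, -7.43147746e-04,  1.54891473e-03,  7.78524402e-05,
       -1.20378509e-04, -6.39835558e-04]), 'joint_torque': array([-7.48989132e-04, -7.13049316e+01, -5.70867562e+01, -3.41410796e-04,
        8.69850162e-03, -5.87725708e-05]), 'tcp_pos': array([ 0.21522301, -0.53294457,  0.23067927]), 'eef_rot': array([-3.14037719e+00, -1.51426111e-04,  3.83777727e-01]), 'contact_force': array([0.55439254, 0.41231584, 0.63445543]), 'torque': array([-0.03042356,  0.03910398, -0.03408763]), 'grip_width': 0.9997210629359179}
top [[406.43113481   0.         325.53417134]
 [  0.         406.43113481 195.42491151]
 [  0.           0.           1.        ]] [ 2.1884051  -2.1696396   0.15720818] [-0.02409275  0.62431051  1.02600745]
scene [[377.23882835   0.         316.93928095]
 [  0.         377.23882835 200.14882262]
 [  0.           0.           1.        ]] [ 2.35536954  1.07810225 -0.30489961] [-0.40026447 -0.3694393   1.17985338]
```

View pics/top0.png

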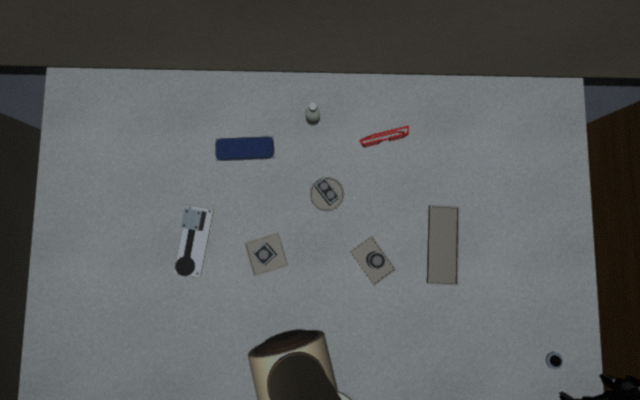

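View pics/scene0.png

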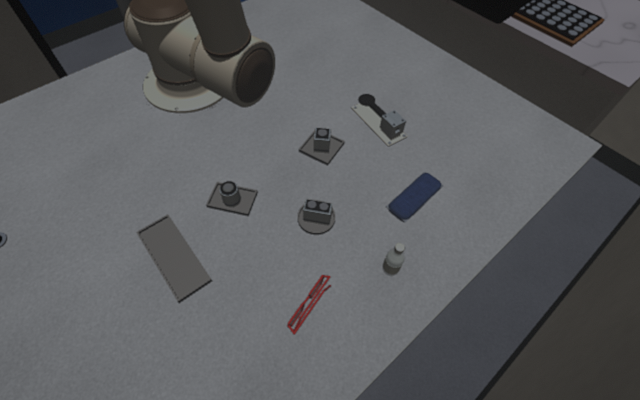

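The top view shows the long tray at (443,245) and the sleeve with the paddle at (193,241). The round piece is in the oblong tray (372,260), the oblong piece in the round tray (327,194), and the square piece is already in the square tray (266,254). The scene view agrees. Next I'll measure these.

```bash
cat > h.py <<'E'
import numpy as np,cv2
from scipy.spatial.transform import Rotation as R
def cloud(c,T=None):
    K=c["K"];z=c["z_map"].astype(float);v,u=np.mgrid[:z.shape[0],:z.shape[1]]
    P=np.dstack([(u-K[0,2])/K[0,0]*z,(v-K[1,2])/K[1,1]*z,z])
    if T is None:
        Rm=cv2.Rodrigues(c["rvec"])[0]; W=(P-np.ravel(c["tvec"]))@Rm
    else: W=P@T[:3,:3].T+T[:3,3]
    W[z<=0]=np.nan
    return W
def blobs(W,mask,amin=30):
    m=cv2.morphologyEx(mask.astype(np.uint8),cv2.MORPH_CLOSE,np.ones((3,3)))
    n,l,s,_=cv2.connectedComponentsWithStats(m)
    for i in range(1,n):
        if s[i,4]<amin: continue
        q=W[(l==i)&mask]; r=cv2.minAreaRect(q[:,:2].astype(np.float32)*1000)
        print(i,"px",s[i,:2]+s[i,2:4]//2,"n",len(q),"rect",np.round(r[0],1),np.round(r[1],1),round(r[2],1),"z med/max",np.round(np.nanmedian(q[:,2])*1000,1),np.round(np.nanmax(q[:,2])*1000,1))
E
python3 - <<'E'
from h import *
for n in("top","scene"):
    c=dict(np.load(n+"0.npz"));W=cloud(c);p=c["pixels"].astype(int)
    ok=np.isfinite(W[...,2])&(W[...,0]>0.25)&(W[...,0]<.85)&(abs(W[...,1])<.5)
    t=ok&(abs(W[...,2])<.003);print(n,"table z",np.median(W[...,2][t]),"colours",[p[y,x] for y,x in([(245,443),(245,470)] if n=="top" else [(260,175),(260,120)])])
    print("high");blobs(W,ok&(W[...,2]>.025)&(W[...,2]<.09),15)
    print("tray");d=(p[...,2]-p[...,0]);blobs(W,ok&(W[...,2]>.002)&(W[...,2]<.02)&(d<3),60)
E
```

```text
top table z 0.00027971750792045127 colours [array([97, 94, 90]), array([116, 121, 122])]
high
1 px [313 115] n 179 rect [833.7  17.6] [28.9 34.8] 3.2 z med/max 69.9 88.1
2 px [384 136] n 282 rect [ 787.7 -174.4] [ 25.  139.2] 15.5 z med/max 34.8 45.0
3 px [244 149] n 1158 rect [750.3 197.6] [ 58.5 152.7] 4.7 z med/max 33.2 41.6
4 px [327 191] n 336 rect [635.3 -21.2] [64.1 32.4] 37.8 z med/max 60.0 67.5
5 px [190 242] n 928 rect [500.9 327. ] [ 49.5 167.5] 80.7 z med/max 45.3 67.0
6 px [265 254] n 310 rect [472.9 136.4] [42.  42.1] 43.7 z med/max 59.1 66.2
7 px [376 260] n 256 rect [ 459.3 -148.1] [40.2 43.7] 0.1 z med/max 59.2 68.0
tray
8 px [383 138] n 144 rect [ 791.2 -175.7] [ 35.4 129.5] 14.7 z med/max 4.4 19.9
18 px [327 194] n 544 rect [632.4 -22.2] [89.  88.4] 0.7 z med/max 7.0 18.6
20 px [443 245] n 2388 rect [ 499.4 -335.5] [ 85.9 211.4] 87.2 z med/max 6.3 18.8
29 px [266 254] n 917 rect [471.8 137.9] [92.9 94.6] 17.4 z med/max 6.2 19.0
31 px [373 261] n 855 rect [ 456.  -146.8] [110.3  73.9] 35.5 z med/max 6.6 19.9
scene table z -0.0004861452935171272 colours [array([85, 8
[... 433 characters left out ...]
[317 210] n 513 rect [634.5 -22.8] [64.1 33.9] 38.0 z med/max 56.9 65.2
7 px [393 260] n 261 rect [834.6  13.8] [30.7 33.9] 0.4 z med/max 68.9 89.7
8 px [308 305] n 478 rect [ 786.3 -175.3] [ 24.3 139.6] 15.0 z med/max 33.8 43.1
tray
1 px [379 125] n 621 rect [503.5 321.7] [ 67.7 181.7] 83.0 z med/max 5.1 19.9
2 px [321 147] n 615 rect [470.2 135.7] [93.1 94.8] 18.1 z med/max 5.8 19.9
3 px [231 199] n 801 rect [ 455.1 -146.9] [108.8  74. ] 35.5 z med/max 5.9 19.7
5 px [316 220] n 483 rect [638.4 -30.8] [90.  71.6] 40.4 z med/max 6.4 19.7
6 px [174 258] n 3051 rect [ 497.4 -334.1] [ 80. 211.] 87.0 z med/max 5.1 15.2
15 px [297 319] n 63 rect [ 787.6 -211.7] [13.3 49.7] 32.0 z med/max 9.3 19.4
```

Both views agree to about 2–3 mm and the heights fit: piece tops at about 62–65 mm and tray floors at about 5–6 mm. The square piece is already home, about 2 mm off centre. The order is oblong to long tray, round to round tray, oblong to oblong tray, then the paddle. Next I'll write a planning helper.

```bash
cat > plan.py <<'E'
import sys
from h import *
from cell import arm
def plan(x,y,z,yaw):   # mm, deg ; prints total turn & shift in handwheel units
    s=arm.read_state(); R0=R.from_euler("xyz",s["eef_rot"]); R1=R.from_euler("xyz",[np.pi,0,np.radians(yaw)])
    d=np.array([x,y,z])/1000-s["tcp_pos"]
    print("t",round(s["clock"],2),"tcp",np.round(s["tcp_pos"]*1000,1),"rpy",np.round(np.degrees(s["eef_rot"]),1),"w",round(s["grip_width"],3),"q",np.round(s["qpos"],2),"F",np.round(s["contact_force"],1))
    print(" turn",np.round((R0.inv()*R1).as_rotvec()*180/np.pi/5,2),"shift",np.round(R0.inv().apply(d)/.04,3),"mm",round(np.linalg.norm(d)*1000))
if __name__=="__main__": plan(*map(float,sys.argv[1:]))
E
python3 plan.py 635 -22 150 37.8
```

```text
t 0.1 tcp [ 215.2 -533.   230.7] rpy [-179.9   -0.    22. ] w 0.996 q [-1.32  0.15  1.44 -0.    1.55 -0.13] F [ 0.2  0.3 -0.3]
 turn [-0.01 -0.   -3.16] shift [14.514 -7.913  2.029] mm 666
```

```bash
python3 -m handwheel '[[[0,0,-0.1],[0.5,-0.3,0],0],[[0,0,-0.3],[1.3,-0.7,0.1],0],[[0,0,-0.6],[2.2,-1.2,0.2],0],[[0,0,-0.8],[3.1,-1.7,0.3],0],[[0,0,-1],[4,-2.2,0.5],0],[[0,0,-1.2],[4.9,-2.7,0.6],0],[[0,0,-1.4],[5.8,-3.2,0.7],0],[[0,0,-1.5],[6.6,-3.6,0.8],0]]'; python3 plan.py 635 -22 150 37.8
```

```text
clock: 0.77
tcp_pos: [0.407, -0.2982, 0.1987]
eef_rot: [-3.14, -0.0, 0.516]
contact_force: [0.2, -1.0, -0.2]
grip_width: 1.0
t 0.77 tcp [ 407.  -298.2  198.7] rpy [-179.9   -0.    29.6] w 1.0 q [-0.79  0.02  1.65  0.    1.48  0.27] F [ 0.2 -1.  -0.2]
 turn [-0.01 -0.01 -1.65] shift [ 8.365 -3.192  1.225] mm 361
```

```bash
python3 -m handwheel '[[[0,0,-0.2],[0.8,-0.3,0.1],0],[[0,0,-0.4],[1.7,-0.6,0.3],0],[[0,0,-0.6],[2.6,-1,0.4],0],[[0,0,-0.8],[3.5,-1.3,0.6],0],[[0,0,-1],[4.4,-1.7,0.7],0],[[0,0,-1.2],[5.3,-2,0.8],0],[[0,0,-1.4],[6.1,-2.3,0.9],0],[[0,0,-1.5],[6.6,-2.5,1],0]]'; python3 - <<'E'
from h import *
from cell import arm
s=arm.read_state();c=arm.read_camera("wrist")
cv2.imwrite("pics/w1.png",c["pixels"][:,:,::-1])
T=np.eye(4);T[:3,:3]=R.from_euler("xyz",s["eef_rot"]).as_matrix();T[:3,3]=s["tcp_pos"];W=cloud(c,T@c["T_tool_cam"])
blobs(W,(W[...,2]>.03)&(W[...,2]<.08),100)
E
python3 plan.py 635 -22 20 37.8
```

```text
clock: 1.43
tcp_pos: [0.5887, -0.0781, 0.1583]
eef_rot: [-3.14, -0.001, 0.65]
contact_force: [1.0, -0.3, 0.1]
grip_width: 0.999
1 px [565  62] n 3621 rect [ 786.7 -170.2] [ 24.7 136.5] 14.8 z med/max 34.0 42.5
2 px [291  97] n 4064 rect [634.8 -19.3] [64.2 32.1] 38.0 z med/max 60.1 64.2
3 px [ 28 144] n 2764 rect [479.  131.2] [42.1 25.6] 43.1 z med/max 53.9 63.6
4 px [291 330] n 1329 rect [ 469.5 -140. ] [20. 43.] 30.4 z med/max 52.1 62.4
t 1.48 tcp [589.6 -76.2 157.3] rpy [-1.798e+02 -1.000e-01  3.730e+01] w 1.005 q [-0.26  0.23  1.5   0.    1.42  0.66] F [-0.5  2.3 -2.2]
 turn [-0.04 -0.01 -0.1 ] shift [ 1.721 -0.38   3.434] mm 154
```

View pics/w1.png

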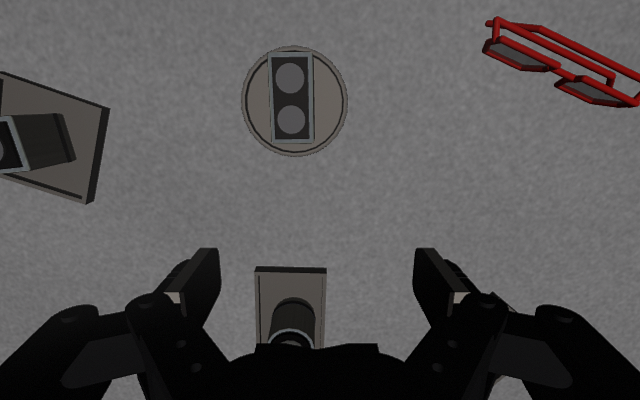

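The wrist view shows the oblong piece in the round tray at about (291,97). It measures (635,-19) mm at 38°, in line with the other views. The spectacles at (565,62) are well clear. I'll go over the piece and descend.

```bash
python3 -m handwheel '[[[0,0,-0.1],[0.6,-0.1,0],0],[[0,0,-0.1],[1.2,-0.3,0],0],[[0,0,-0.1],[1.74,-0.4,0.3],0],[[0,0,-0.1],[1.74,-0.4,1.1],0],[[0,0,-0.1],[1.74,-0.4,1.9],0],[[0,0,-0.1],[1.74,-0.4,2.6],0],[[0,0,-0.1],[1.74,-0.4,3.2],0],[[0,0,-0.1],[1.74,-0.4,3.4],0]]'; python3 plan.py 635 -21 20 37.8
```

```text
clock: 2.15
tcp_pos: [0.6331, -0.0207, 0.0173]
eef_rot: [-3.135, 0.003, 0.66]
contact_force: [-1.3, -0.4, -0.8]
grip_width: 1.002
t 2.15 tcp [633.1 -20.7  17.3] rpy [-179.6    0.2   37.8] w 1.002 q [-0.16  0.42  1.54  0.    1.19  0.75] F [-1.3 -0.4 -0.8]
 turn [-0.08  0.03 -0.  ] shift [ 0.032  0.035 -0.069] mm 3
```

```bash
python3 -m handwheel '[[[0,0,0],[0,0,-0.1],60],[[0,0,0],[0,0,-0.1],120],[[0,0,0],[0,0,-0.1],180],[[0,0,0],[0,0,-0.1],255],[[0,0,0],[0,0,-0.1],255],[[0,0,0],[0,0,-0.1],255],[[0,0,0],[0,0,-0.1],255],[[0,0,0],[0,0,-0.1],255]]'; python3 plan.py 635 -21 130 37.8
```

```text
clock: 2.82
tcp_pos: [0.6339, -0.0209, 0.023]
eef_rot: [-3.136, 0.001, 0.66]
contact_force: [-1.2, 0.3, 6.4]
grip_width: 0.366
t 2.82 tcp [633.9 -20.9  23. ] rpy [-1.797e+02  1.000e-01  3.780e+01] w 0.366 q [-0.16  0.42  1.53  0.    1.19  0.75] F [-1.2  0.3  6.4]
 turn [-0.06  0.01 -0.  ] shift [ 0.016  0.005 -2.675] mm 107
```

```bash
python3 -m handwheel '[[[0,0,0],[0,0,-0.2],255],[[0,0,0],[0,0,-0.5],255],[[0,0,0],[0,0,-0.9],255],[[0,0,0],[0,0,-1.3],255],[[0,0,0],[0,0,-1.6],255],[[0,0,0],[0,0,-1.8],255],[[0,0,0],[0,0,-1.9],255],[[0,0,0],[0,0,-1.9],255]]'; python3 plan.py 470 -334 100 -2.8
```

```text
clock: 3.48
tcp_pos: [0.6345, -0.0212, 0.1]
eef_rot: [-3.137, 0.0, 0.66]
contact_force: [-0.3, 0.0, -1.9]
grip_width: 0.364
t 3.48 tcp [634.5 -21.2 100. ] rpy [-179.8    0.    37.8] w 0.364 q [-0.16  0.35  1.46  0.    1.33  0.75] F [-0.3  0.  -1.9]
 turn [-0.05  0.02  8.12] shift [-8.043  3.659 -0.013] mm 353
```

```bash
python3 -m handwheel '[[[0,0,0.2],[-0.2,0.1,0],255],[[0,0,0.7],[-0.7,0.4,0],255],[[0,0,1.4],[-1.4,0.8,0],255],[[0,0,2.1],[-2.1,1.2,0],255],[[0,0,2.8],[-2.8,1.5,0],255],[[0,0,3.5],[-3.4,1.9,0],255],[[0,0,4],[-4,2.2,0],255],[[0,0,4.3],[-4.4,2.4,0],255]]'; python3 plan.py 498 -334 100 -2.8
```

```text
clock: 4.15
tcp_pos: [0.5525, -0.2072, 0.0987]
eef_rot: [-3.137, 0.003, 0.28]
contact_force: [0.2, -0.3, -1.2]
grip_width: 0.365
t 4.15 tcp [ 552.5 -207.2   98.7] rpy [-179.7    0.2   16. ] w 0.365 q [-0.49  0.26  1.58  0.    1.31  0.8 ] F [ 0.2 -0.3 -1.2]
 turn [-0.04  0.04  3.76] shift [-2.183  2.67  -0.038] mm 138
```

```bash
python3 -m handwheel '[[[0,0,0.7],[-0.4,0.5,0],255],[[0,0,1.4],[-0.8,1,0],255],[[0,0,2.1],[-1.2,1.5,0],255],[[0,0,2.8],[-1.6,2,0],255],[[0,0,3.4],[-1.9,2.4,0],255],[[0,0,3.7],[-2.1,2.6,0],255],[[0,0,3.76],[-2.18,2.67,0],255],[[0,0,3.76],[-2.18,2.67,0],255]]'; python3 plan.py 498 -334 24 -2.8
```

```text
clock: 4.82
tcp_pos: [0.4974, -0.3342, 0.098]
eef_rot: [-3.138, 0.005, -0.049]
contact_force: [0.4, 0.8, -1.6]
grip_width: 0.366
t 4.82 tcp [ 497.4 -334.2   98. ] rpy [-179.8    0.3   -2.8] w 0.366 q [-0.72  0.28  1.55 -0.    1.31  0.9 ] F [ 0.4  0.8 -1.6]
 turn [-0.04  0.06 -0.  ] shift [2.400e-02 1.000e-03 1.849e+00] mm 74
```

```bash
python3 -m handwheel '[[[0,0,0],[0,0,0.3],255],[[0,0,0],[0,0,0.7],255],[[0,0,0],[0,0,1.1],255],[[0,0,0],[0,0,1.4],255],[[0,0,0],[0,0,1.65],255],[[0,0,0],[0,0,1.75],255],[[0,0,0],[0,0,1.8],255],[[0,0,0],[0,0,1.82],255]]'; python3 plan.py 498 -334 23 -2.8
```

```text
clock: 5.48
tcp_pos: [0.4973, -0.3338, 0.0252]
eef_rot: [-3.138, 0.005, -0.049]
contact_force: [-1.1, 0.2, -1.7]
grip_width: 0.366
t 5.48 tcp [ 497.3 -333.8   25.2] rpy [-179.8    0.3   -2.8] w 0.366 q [-0.72  0.35  1.62 -0.    1.17  0.9 ] F [-1.1  0.2 -1.7]
 turn [-0.04  0.06  0.  ] shift [0.018 0.003 0.055] mm 2
```

```bash
python3 -m handwheel '[[[0,0,0],[0,0,0.03],255],[[0,0,0],[0,0,0.06],255],[[0,0,0],[0,0,0.07],255],[[0,0,0],[0,0,0.07],200],[[0,0,0],[0,0,0.07],130],[[0,0,0],[0,0,0.07],60],[[0,0,0],[0,0,0.07],0],[[0,0,0],[0,0,0.07],0]]'; python3 -m handwheel '[[[0,0,0],[0,0,0],0],[[0,0,0],[0,0,-0.3],0],[[0,0,0],[0,0,-0.9],0],[[0,0,0],[0,0,-1.7],0],[[0,0,0],[0,0,-2.3],0],[[0,0,0],[0,0,-2.6],0],[[0,0,0],[0,0,-2.7],0],[[0,0,0],[0,0,-2.7],0]]'; python3 plan.py 459 -149 130 20
```

```text
clock: 6.15
tcp_pos: [0.4973, -0.3339, 0.0225]
eef_rot: [-3.138, 0.005, -0.049]
contact_force: [-0.0, 0.1, 1.0]
grip_width: 0.893
clock: 6.82
tcp_pos: [0.498, -0.3344, 0.1313]
eef_rot: [-3.139, 0.004, -0.049]
contact_force: [0.9, -0.2, 0.1]
grip_width: 0.999
t 6.82 tcp [ 498.  -334.4  131.3] rpy [-179.8    0.2   -2.8] w 0.999 q [-0.72  0.26  1.52 -0.    1.37  0.9 ] F [ 0.9 -0.2  0.1]
 turn [-0.04  0.04 -4.56] shift [-1.198 -4.582  0.049] mm 189
```

```bash
python3 -m handwheel '[[[0,0,-0.5],[-0.2,-0.6,0],0],[[0,0,-1.2],[-0.4,-1.4,0],0],[[0,0,-2],[-0.6,-2.2,0],0],[[0,0,-2.8],[-0.8,-3.1,0],0],[[0,0,-3.4],[-1,-3.9,0],0],[[0,0,-3.8],[-1.15,-4.4,0],0],[[0,0,-4],[-1.2,-4.58,0],0],[[0,0,-4],[-1.2,-4.58,0],0]]'; python3 plan.py 459.3 -149 22 17.2;python3 - <<'E'
from h import *
from cell import arm
s=arm.read_state();c=arm.read_camera("wrist")
T=np.eye(4);T[:3,:3]=R.from_euler("xyz",s["eef_rot"]).as_matrix();T[:3,3]=s["tcp_pos"];W=cloud(c,T@c["T_tool_cam"])
blobs(W,(W[...,2]>.03)&(W[...,2]<.08),100)
E
```

```text
clock: 7.48
tcp_pos: [0.4584, -0.1478, 0.1311]
eef_rot: [-3.137, 0.004, 0.303]
contact_force: [1.2, 0.5, 0.9]
grip_width: 1.001
t 7.48 tcp [ 458.4 -147.8  131.1] rpy [-179.7    0.2   17.3] w 1.001 q [-0.47  0.02  1.79  0.    1.34  0.8 ] F [1.2 0.5 0.9]
 turn [-0.06  0.04  0.03] shift [0.023 0.05  2.727] mm 109
1 px [316 200] n 3124 rect [ 458.7 -146.3] [43.  43.1] 51.5 z med/max 59.1 66.4
2 px [574 222] n 6105 rect [ 499.1 -332.6] [33.  64.1] 87.3 z med/max 57.2 63.7
```

```bash
python3 -m handwheel '[[[0,0,0],[0,0,0.4],0],[[0,0,0],[0,0,1],0],[[0,0,0],[0,0,1.6],0],[[0,0,0],[0,0,2.1],0],[[0,0,0],[0,0,2.5],0],[[0,0,0],[0,0,2.65],0],[[0,0,0],[0,0,2.68],0],[[0,0,0],[0,0,2.68],0]]'; python3 -m handwheel '[[[0,0,0],[0,0,0],60],[[0,0,0],[0,0,0],120],[[0,0,0],[0,0,0],180],[[0,0,0],[0,0,0],255],[[0,0,0],[0,0,0],255],[[0,0,0],[0,0,0],255],[[0,0,0],[0,0,0],255],[[0,0,0],[0,0,0],255]]';python3 -m handwheel '[[[0,0,0],[0,0,-0.2],255],[[0,0,0],[0,0,-0.5],255],[[0,0,0],[0,0,-0.9],255],[[0,0,0],[0,0,-1.3],255],[[0,0,0],[0,0,-1.6],255],[[0,0,0],[0,0,-1.8],255],[[0,0,0],[0,0,-1.9],255],[[0,0,0],[0,0,-1.9],255]]'; python3 plan.py 632 -22 98 17.2
```

```text
clock: 8.2
tcp_pos: [0.4585, -0.1494, 0.0241]
eef_rot: [-3.137, 0.004, 0.3]
contact_force: [1.0, -0.1, 0.3]
grip_width: 1.001
clock: 8.87
tcp_pos: [0.4588, -0.1495, 0.0251]
eef_rot: [-3.138, 0.003, 0.3]
contact_force: [-3.7, 1.1, 9.5]
grip_width: 0.497
clock: 9.53
tcp_pos: [0.4594, -0.1499, 0.1019]
eef_rot: [-3.139, 0.002, 0.3]
contact_force: [-0.5, -1.0, -2.1]
grip_width: 0.499
t 9.53 tcp [ 459.4 -149.9  101.9] rpy [-1.798e+02  1.000e-01  1.720e+01] w 0.499 q [-0.48  0.04  1.82  0.    1.28  0.8 ] F [-0.5 -1.  -2.1]
 turn [-0.03  0.02 -0.  ] shift [ 5.067 -1.779  0.091] mm 215
```

```bash
python3 -m handwheel '[[[0,0,0],[0.5,-0.2,0],255],[[0,0,0],[1.3,-0.45,0],255],[[0,0,0],[2.1,-0.74,0],255],[[0,0,0],[2.9,-1.02,0],255],[[0,0,0],[3.7,-1.3,0],255],[[0,0,0],[4.4,-1.54,0],255],[[0,0,0],[4.9,-1.72,0],255],[[0,0,0],[5.07,-1.78,0],255]]'; python3 plan.py 632.5 -22 26 17.2
```

```text
clock: 10.2
tcp_pos: [0.6336, -0.0198, 0.1001]
eef_rot: [-3.138, 0.003, 0.301]
contact_force: [1.0, -0.5, -2.0]
grip_width: 0.498
t 10.2 tcp [633.6 -19.8 100.1] rpy [-179.8    0.2   17.3] w 0.498 q [-0.15  0.35  1.46  0.    1.34  1.12] F [ 1.  -0.5 -2. ]
 turn [-0.04  0.03  0.01] shift [-0.037  0.051  1.854] mm 74
```

```bash
python3 -m handwheel '[[[0,0,0],[-0.03,0.05,0.3],255],[[0,0,0],[-0.03,0.05,0.7],255],[[0,0,0],[-0.03,0.05,1.1],255],[[0,0,0],[-0.03,0.05,1.4],255],[[0,0,0],[-0.03,0.05,1.65],255],[[0,0,0],[-0.03,0.05,1.75],255],[[0,0,0],[-0.03,0.05,1.8],255],[[0,0,0],[-0.03,0.05,1.82],255]]'; python3 plan.py 632.5 -22 24.5 17.2
```

```text
clock: 10.87
tcp_pos: [0.6327, -0.0221, 0.0274]
eef_rot: [-3.138, 0.003, 0.301]
contact_force: [-0.7, -0.1, -1.6]
grip_width: 0.496
t 10.87 tcp [632.7 -22.1  27.4] rpy [-179.8    0.2   17.3] w 0.496 q [-0.16  0.41  1.53  0.    1.2   1.11] F [-0.7 -0.1 -1.6]
 turn [-0.04  0.03  0.01] shift [-0.005 -0.004  0.073] mm 3
```

Lower the last 3 mm, release, rise, then plan the regrasp of the oblong piece.

```bash
python3 -m handwheel '[[[0,0,0],[0,0,0.03],255],[[0,0,0],[0,0,0.06],255],[[0,0,0],[0,0,0.08],255],[[0,0,0],[0,0,0.08],200],[[0,0,0],[0,0,0.08],130],[[0,0,0],[0,0,0.08],60],[[0,0,0],[0,0,0.08],0],[[0,0,0],[0,0,0.08],0]]'; python3 -m handwheel '[[[0,0,0],[0,0,0],0],[[0,0,0],[0,0,-0.3],0],[[0,0,0],[0,0,-0.9],0],[[0,0,0],[0,0,-1.7],0],[[0,0,0],[0,0,-2.3],0],[[0,0,0],[0,0,-2.6],0],[[0,0,0],[0,0,-2.7],0],[[0,0,0],[0,0,-2.7],0]]'; python3 plan.py 498.5 -334 130 -2.8
```

```text
clock: 11.53
tcp_pos: [0.6328, -0.0221, 0.0243]
eef_rot: [-3.138, 0.003, 0.301]
contact_force: [-0.5, 0.3, -0.4]
grip_width: 0.901
clock: 12.2
tcp_pos: [0.6335, -0.0224, 0.1332]
eef_rot: [-3.139, 0.001, 0.301]
contact_force: [-0.2, 0.6, -0.8]
grip_width: 0.998
t 12.2 tcp [633.5 -22.4 133.2] rpy [-1.798e+02  1.000e-01  1.730e+01] w 0.998 q [-0.16  0.32  1.43  0.    1.39  1.11] F [-0.2  0.6 -0.8]
 turn [-0.03  0.02  4.01] shift [-5.533  6.438  0.068] mm 340
```

```bash
python3 -m handwheel '[[[0,0,0.3],[-0.3,0.4,0],0],[[0,0,0.8],[-0.9,1.1,0],0],[[0,0,1.3],[-1.5,1.8,0],0],[[0,0,1.8],[-2.1,2.5,0],0],[[0,0,2.3],[-2.7,3.2,0],0],[[0,0,2.8],[-3.3,3.9,0],0],[[0,0,3.2],[-3.9,4.6,0],0],[[0,0,3.4],[-4.3,5,0],0]]'; python3 plan.py 498.5 -334 130 -2.8
```

```text
clock: 12.87
tcp_pos: [0.5265, -0.2669, 0.131]
eef_rot: [-3.138, 0.005, 0.001]
contact_force: [0.1, 0.6, -0.1]
grip_width: 1.0
t 12.87 tcp [ 526.5 -266.9  131. ] rpy [-1.798e+02  3.000e-01  1.000e-01] w 1.0 q [-0.6   0.24  1.54  0.    1.37  0.97] F [ 0.1  0.6 -0.1]
 turn [-0.04  0.05  0.57] shift [-0.702  1.676  0.022] mm 73
```

```bash
python3 -m handwheel '[[[0,0,0.2],[-0.2,0.4,0],0],[[0,0,0.4],[-0.4,0.9,0],0],[[0,0,0.5],[-0.6,1.4,0],0],[[0,0,0.57],[-0.7,1.68,0.2],0],[[0,0,0.57],[-0.7,1.68,0.9],0],[[0,0,0.57],[-0.7,1.68,1.6],0],[[0,0,0.57],[-0.7,1.68,2.1],0],[[0,0,0.57],[-0.7,1.68,2.3],0]]'; python3 plan.py 498.5 -334 23 -2.8
```

```text
clock: 13.53
tcp_pos: [0.4965, -0.3322, 0.0342]
eef_rot: [-3.135, 0.009, -0.049]
contact_force: [0.4, 1.0, -0.2]
grip_width: 0.999
t 13.53 tcp [ 496.5 -332.2   34.2] rpy [-179.6    0.5   -2.8] w 0.999 q [-0.72  0.34  1.62 -0.    1.2   0.9 ] F [ 0.4  1.  -0.2]
 turn [-0.08  0.11  0.  ] shift [0.054 0.044 0.278] mm 11
```

```bash
python3 -m handwheel '[[[0,0,0],[0.04,0.04,0.1],0],[[0,0,0],[0.05,0.04,0.25],0],[[0,0,0],[0.05,0.04,0.27],60],[[0,0,0],[0.05,0.04,0.27],150],[[0,0,0],[0.05,0.04,0.27],255],[[0,0,0],[0.05,0.04,0.27],255],[[0,0,0],[0.05,0.04,0.27],255],[[0,0,0],[0.05,0.04,0.27],255]]'; python3 -m handwheel '[[[0,0,0],[0,0,0],255],[[0,0,0],[0,0,0],255],[[0,0,0],[0,0,-0.2],255],[[0,0,0],[0,0,-0.6],255],[[0,0,0],[0,0,-1.1],255],[[0,0,0],[0,0,-1.5],255],[[0,0,0],[0,0,-1.8],255],[[0,0,0],[0,0,-1.9],255]]'; python3 plan.py 455.5 -146.8 100 35.5
```

```text
clock: 14.2
tcp_pos: [0.4988, -0.3341, 0.0243]
eef_rot: [-3.136, 0.008, -0.049]
contact_force: [-0.8, 0.5, 6.7]
grip_width: 0.368
clock: 14.87
tcp_pos: [0.4999, -0.3351, 0.1027]
eef_rot: [-3.137, 0.006, -0.049]
contact_force: [-0.3, 0.1, -2.0]
grip_width: 0.366
t 14.87 tcp [ 499.9 -335.1  102.7] rpy [-179.8    0.3   -2.8] w 0.366 q [-0.72  0.28  1.54 -0.    1.32  0.9 ] F [-0.3  0.1 -2. ]
 turn [-0.07  0.05 -7.66] shift [-1.337 -4.647  0.095] mm 193
```

```bash
python3 -m handwheel '[[[0,0,-0.6],[-0.1,-0.4,0],255],[[0,0,-1.7],[-0.3,-1,0],255],[[0,0,-2.9],[-0.5,-1.7,0],255],[[0,0,-4.1],[-0.7,-2.5,0],255],[[0,0,-5.3],[-0.95,-3.3,0],255],[[0,0,-6.5],[-1.2,-4,0],255],[[0,0,-7.4],[-1.3,-4.5,0],255],[[0,0,-7.66],[-1.34,-4.65,0],255]]'; python3 plan.py 455.5 -146.8 27 35.5
python3 - <<'E'
from h import *
from cell import arm
s=arm.read_state();c=arm.read_camera("wrist")
cv2.imwrite("pics/w2.png",c["pixels"][:,:,::-1])
E
```

```text
clock: 15.53
tcp_pos: [0.4545, -0.144, 0.1035]
eef_rot: [-3.133, 0.002, 0.626]
contact_force: [0.7, -0.7, -1.7]
grip_width: 0.368
t 15.53 tcp [ 454.5 -144.   103.5] rpy [-1.795e+02  1.000e-01  3.590e+01] w 0.368 q [-0.47  0.03  1.83  0.    1.29  0.47] F [ 0.7 -0.7 -1.7]
 turn [-0.09  0.02  0.08] shift [-0.017  0.086  1.911] mm 77
```

View pics/w2.png

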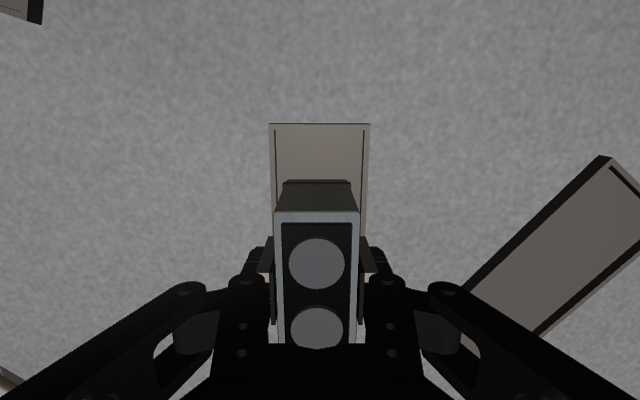

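The held oblong piece (about (316,270)) is lined up with the oblong tray, whose far edge spans (269–369,123). I'll lower it.

```bash
python3 -m handwheel '[[[0,0,0],[-0.02,0.09,0.1],255],[[0,0,0],[-0.02,0.09,0.5],255],[[0,0,0],[-0.02,0.09,0.9],255],[[0,0,0],[-0.02,0.09,1.3],255],[[0,0,0],[-0.02,0.09,1.6],255],[[0,0,0],[-0.02,0.09,1.8],255],[[0,0,0],[-0.02,0.09,1.87],255],[[0,0,0],[-0.02,0.09,1.89],255]]'; python3 plan.py 455.5 -146.8 24 35.5
```

```text
clock: 16.25
tcp_pos: [0.4557, -0.1481, 0.0274]
eef_rot: [-3.133, 0.003, 0.623]
contact_force: [-0.6, 0.2, -1.9]
grip_width: 0.366
t 16.25 tcp [ 455.7 -148.1   27.4] rpy [-1.795e+02  1.000e-01  3.570e+01] w 0.366 q [-0.48  0.12  1.91  0.    1.12  0.47] F [-0.6  0.2 -1.9]
 turn [-0.1   0.03  0.04] shift [ 0.014 -0.029  0.086] mm 4
```

```bash
python3 -m handwheel '[[[0,0,0],[0,-0.03,0.03],255],[[0,0,0],[0,-0.03,0.06],255],[[0,0,0],[0,-0.03,0.08],255],[[0,0,0],[0,-0.03,0.08],200],[[0,0,0],[0,-0.03,0.08],130],[[0,0,0],[0,-0.03,0.08],60],[[0,0,0],[0,-0.03,0.08],0],[[0,0,0],[0,-0.03,0.08],0]]'; python3 -m handwheel '[[[0,0,0],[0,0,0],0],[[0,0,0],[0,0,-0.3],0],[[0,0,0],[0,0,-0.9],0],[[0,0,0],[0,0,-1.8],0],[[0,0,0],[0,0,-2.6],0],[[0,0,0],[0,0,-3.1],0],[[0,0,0],[0,0,-3.3],0],[[0,0,0],[0,0,-3.3],0]]'; python3 plan.py 420 332 170 -9.3
```

```text
clock: 16.92
tcp_pos: [0.4551, -0.1471, 0.0244]
eef_rot: [-3.133, 0.002, 0.623]
contact_force: [-0.8, -0.5, -0.7]
grip_width: 0.896
clock: 17.58
tcp_pos: [0.4566, -0.1481, 0.158]
eef_rot: [-3.136, 0.001, 0.623]
contact_force: [0.8, -0.4, -0.8]
grip_width: 0.997
t 17.58 tcp [ 456.6 -148.1  158. ] rpy [-1.797e+02  1.000e-01  3.570e+01] w 0.997 q [-0.48 -0.01  1.76  0.    1.4   0.47] F [ 0.8 -0.4 -0.8]
 turn [-0.06  0.04  9.  ] shift [  6.263 -10.281  -0.248] mm 482
```

```bash
python3 -m handwheel '[[[0,0,0.4],[0.2,-0.4,0],0],[[0,0,1.1],[0.6,-1,0],0],[[0,0,1.9],[1.05,-1.75,-0.1],0],[[0,0,2.7],[1.5,-2.5,-0.1],0],[[0,0,3.5],[2,-3.3,-0.1],0],[[0,0,4.3],[2.5,-4.1,-0.1],0],[[0,0,5.1],[3,-4.9,-0.2],0],[[0,0,5.8],[3.45,-5.7,-0.2],0]]'; python3 plan.py 420 332 170 -9.3
```

```text
clock: 18.25
tcp_pos: [0.4348, 0.1193, 0.1659]
eef_rot: [-3.137, 0.005, 0.113]
contact_force: [0.8, -0.3, 0.6]
grip_width: 0.997
t 18.25 tcp [434.8 119.3 165.9] rpy [-179.7    0.3    6.5] w 0.997 q [ 0.09 -0.08  1.81  0.    1.42  1.55] F [ 0.8 -0.3  0.6]
 turn [-0.04  0.07  3.16] shift [ 0.234 -5.325 -0.078] mm 213
```

```bash
python3 -m handwheel '[[[0,0,0.5],[0,-0.8,0],0],[[0,0,1],[0.1,-1.6,0],0],[[0,0,1.5],[0.1,-2.4,0],0],[[0,0,2],[0.1,-3.2,-0.1],0],[[0,0,2.5],[0.2,-4,-0.1],0],[[0,0,2.9],[0.2,-4.7,-0.1],0],[[0,0,3.1],[0.2,-5.1,-0.1],0],[[0,0,3.16],[0.23,-5.3,-0.1],0]]'; python3 - <<'E'
from h import *
from cell import arm
s=arm.read_state();c=arm.read_camera("wrist")
cv2.imwrite("pics/w3.png",c["pixels"][:,:,::-1])
T=np.eye(4);T[:3,:3]=R.from_euler("xyz",s["eef_rot"]).as_matrix();T[:3,3]=s["tcp_pos"];W=cloud(c,T@c["T_tool_cam"])
np.savez("w3.npz",W=W,p=c["pixels"])
for a,b in((.003,.012),(.036,.052),(.055,.07)): print(a,b);blobs(W,(W[...,2]>a)&(W[...,2]<b)&(W[...,1]>.25)&(W[...,0]<.65),100)
print(s["tcp_pos"])
c=arm.read_camera("top");np.savez("top1.npz",**c);cv2.imwrite("pics/top1.png",c["pixels"][150:300,150:480,::-1])
W=cloud(c);blobs(W,(W[...,2]>.025)&(W[...,2]<.09)&(W[...,0]<.7),30)
E
```

```text
clock: 18.92
tcp_pos: [0.4188, 0.3326, 0.1688]
eef_rot: [-3.14, 0.009, -0.161]
contact_force: [0.1, 0.4, -0.2]
grip_width: 0.998
0.003 0.012
1 px [280  91] n 3356 rect [495.9 352.5] [ 25.8 155.7] 81.3 z med/max 5.9 9.4
2 px [330  90] n 3977 rect [489.2 309.9] [ 28.3 154.5] 81.3 z med/max 5.9 9.2
0.036 0.052
1 px [304 112] n 4482 rect [475.8 333.7] [ 48.7 118.9] 81.7 z med/max 39.8 51.9
0.055 0.07
1 px [302  18] n 2282 rect [544.1 322.8] [43.8 21.5] 81.2 z med/max 61.9 65.3
[0.41884179 0.33264406 0.16879493]
1 px [328 192] n 242 rect [633.7 -24.4] [42.4 41.2] 0.1 z med/max 59.2 68.3
2 px [190 242] n 936 rect [500.6 326.9] [ 48.5 168.1] 81.0 z med/max 45.0 67.4
3 px [265 254] n 303 rect [472.7 136.6] [42.  42.3] 43.5 z med/max 59.8 66.2
4 px [376 262] n 359 rect [ 455.8 -148.2] [64.2 32. ] 36.2 z med/max 59.7 66.3
```

View pics/w3.png

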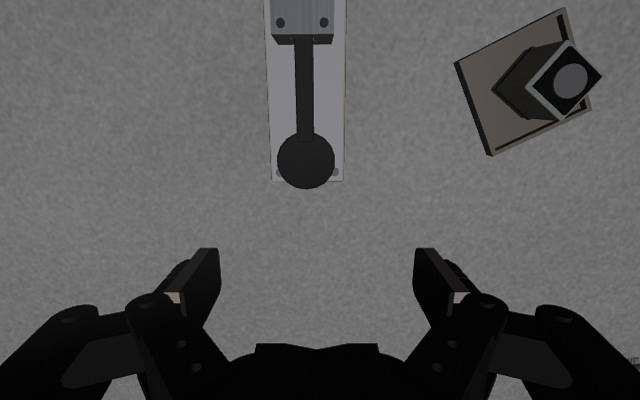

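View pics/top1.png

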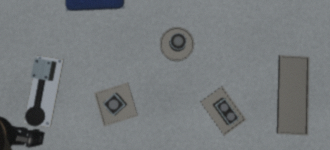

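All three pieces look home: round at crop (177,42), square at (115,103), oblong at (227,112), each within about 3 mm of its tray centre. The paddle in the wrist view runs from the disc at (306,160) to the sleeve mouth at (303,40), at about −8.8°. I'll move above it and check the camera's sideways bias against the fingers.

```bash
python3 plan.py 498 328.5 110 -8.8; python3 - <<'E'
from h import *
d=np.load("w3.npz");W=d["W"]; Rt=R.from_euler("xyz",[-3.14,.009,-.161]);t=(W-[.41884,.33264,.16879])@Rt.as_matrix()
for v in(260,275,290):
    r=t[v]; m=abs(r[:,2])<.06; m&=np.isfinite(r[:,1])
    L=r[m&(np.arange(640)<320)];Q=r[m&(np.arange(640)>320)]
    print(v,"inner finger edges y",L[-1]*1000,Q[0]*1000)
for v in (60,90,120): 
    m=(W[v,:,2]>.038)&(W[v,:,2]<.055); print(v,"handle tool xyz",t[v][m].mean(0)*1000,W[v][m].mean(0)*1000)
E
```

```text
t 19.02 tcp [419.5 331.4 169.3] rpy [-179.9    0.5   -9.2] w 0.999 q [0.52 0.1  1.62 0.01 1.43 2.25] F [-0.3 -0.7 -0.5]
 turn [-0.02  0.09 -0.08] shift [ 1.961 -0.24   1.467] mm 98
260 inner finger edges y [  2.96329857 -42.66703333 -13.36615842] [  2.50551205  43.14680164 -12.42066448]
275 inner finger edges y [ -4.20334057 -42.7173064  -13.68940378] [ -4.01834395  42.79584829 -13.96616448]
290 inner finger edges y [ -9.93884138 -42.35959605 -16.57080032] [-10.85059241  43.03798052 -15.06958652]
60 handle tool xyz [100.51101832  61.65749445 121.75607297] [507.11172088 256.03537799  46.03623057]
90 handle tool xyz [ 78.94620004  60.26848601 122.40303969] [486.04375503 260.8651844   45.58558373]
120 handle tool xyz [ 56.22514076  41.91611805 122.6052702 ] [466.55793868 282.62291432  45.61707621]
```

```bash
python3 -m handwheel '[[[0,0,0],[0.3,0,0.1],0],[[0,0,-0.1],[0.8,-0.1,0.3],0],[[0,0.1,-0.1],[1.3,-0.15,0.6],0],[[0,0.1,-0.1],[1.7,-0.2,0.9],0],[[0,0.1,-0.1],[1.9,-0.24,1.2],0],[[0,0.1,-0.1],[1.96,-0.24,1.4],0],[[0,0.1,-0.1],[1.96,-0.24,1.45],0],[[0,0.1,-0.1],[1.96,-0.24,1.45],0]]'; python3 - <<'E'
from h import *
from cell import arm
s=arm.read_state();c=arm.read_camera("wrist")
cv2.imwrite("pics/w4.png",c["pixels"][:,:,::-1])
W=cloud(c,c["T_tool_cam"]);T=R.from_euler("xyz",s["eef_rot"]);G=T.apply(W.reshape(-1,3)).reshape(W.shape)+s["tcp_pos"]
for n,a,b in(("handle",.042,.052),("block",.057,.068)):
    m=(G[...,2]>a)&(G[...,2]<b)&(abs(W[...,1])<.04);q=W[m]
    print(n,len(q))
    for lo in range(-40,100,15):
        k=q[(q[:,0]*1000>lo)&(q[:,0]*1000<lo+15)]
        if len(k)>20: print(lo,"y min/max",np.round(np.percentile(k[:,1],[1,99])*1000,1),"z",np.round(np.median(k[:,2])*1000,1))
E
python3 plan.py 498 328.5 35 -8.8
```

```text
clock: 19.68
tcp_pos: [0.4974, 0.3279, 0.1099]
eef_rot: [-3.141, 0.0, -0.152]
contact_force: [-0.2, 0.4, -0.1]
grip_width: 1.0
handle 2095
-40 y min/max [-8.7  4.7] z 66.3
-25 y min/max [-8.6  4.6] z 65.7
-10 y min/max [-8.4  5.2] z 65.2
5 y min/max [-8.2  5.1] z 64.7
20 y min/max [-8.7  5. ] z 64.2
block 6922
35 y min/max [-23.3  19.8] z 47.9
50 y min/max [-23.3  19.8] z 47.9
65 y min/max [-23.3  19.8] z 47.9
80 y min/max [-23.3  20.1] z 47.9
t 19.73 tcp [497.5 328.3 110.8] rpy [-179.9   -0.    -8.7] w 1.0 q [0.45 0.26 1.55 0.   1.33 2.18] F [-0.2 -1.   0.1]
 turn [-0.02 -0.01  0.02] shift [ 0.01  -0.005  1.896] mm 76
```

View pics/w4.png

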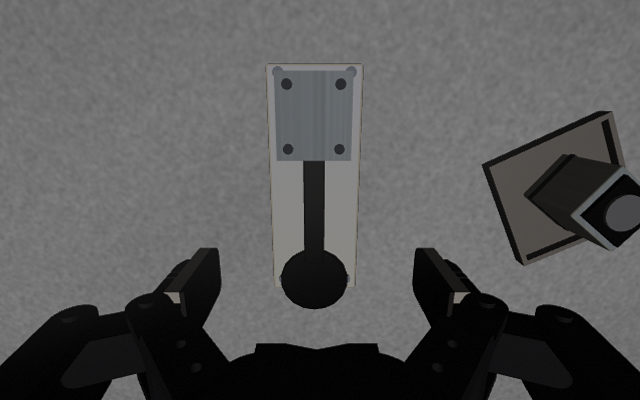

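In the wrist view the handle at (314,205) is parallel to the tool, and the sleeve mouth is at (314,160). It sits 1.7 mm to the tool's −y side, so I'll shift by that and go down.

```bash
python3 -m handwheel '[[[0,0,0],[0,-0.04,0.3],0],[[0,0,0],[0,-0.05,0.7],0],[[0,0,0],[0,-0.05,1.1],0],[[0,0,0],[0,-0.05,1.4],0],[[0,0,0],[0,-0.05,1.65],0],[[0,0,0],[0,-0.05,1.8],0],[[0,0,0],[0,-0.05,1.84],0],[[0,0,0],[0,-0.05,1.85],0]]'; python3 plan.py 498 330 35 -8.7
```

```text
clock: 20.4
tcp_pos: [0.4979, 0.3304, 0.0368]
eef_rot: [-3.14, -0.001, -0.152]
contact_force: [0.2, -0.2, -0.2]
grip_width: 0.998
t 20.4 tcp [497.9 330.4  36.8] rpy [-179.9   -0.    -8.7] w 0.998 q [0.46 0.33 1.62 0.   1.18 2.18] F [ 0.2 -0.2 -0.2]
 turn [-0.02 -0.01  0.  ] shift [0.005 0.01  0.046] mm 2
```

```bash
python3 -m handwheel '[[[0,0,0],[0,0,0.04],60],[[0,0,0],[0,0,0.04],120],[[0,0,0],[0,0,0.04],180],[[0,0,0],[0,0,0.04],200],[[0,0,0],[0,0,0.04],255],[[0,0,0],[0,0,0.04],255],[[0,0,0],[0,0,0.04],255],[[0,0,0],[0,0,0.04],255]]'; python3 plan.py 498 330 35 -8.7
```

```text
clock: 21.07
tcp_pos: [0.498, 0.3304, 0.0355]
eef_rot: [-3.14, -0.001, -0.152]
contact_force: [-2.0, -1.3, 3.4]
grip_width: 0.137
t 21.07 tcp [498.  330.4  35.5] rpy [-179.9   -0.    -8.7] w 0.137 q [0.46 0.33 1.62 0.   1.18 2.18] F [-2.  -1.3  3.4]
 turn [-0.02 -0.01  0.  ] shift [0.002 0.01  0.012] mm 1
```

Gripped, with little side force. I'll pull straight back 16 mm first as a check.

```bash
python3 -m handwheel '[[[0,0,0],[-0.05,0,0],255],[[0,0,0],[-0.1,0,0],255],[[0,0,0],[-0.15,0,0],255],[[0,0,0],[-0.2,0,0],255],[[0,0,0],[-0.25,0,0],255],[[0,0,0],[-0.3,0,0],255],[[0,0,0],[-0.35,0,0],255],[[0,0,0],[-0.4,0,0],255]]'; python3 plan.py 437 339.3 35.5 -8.7
```

```text
clock: 21.73
tcp_pos: [0.4818, 0.3329, 0.0354]
eef_rot: [-3.14, -0.001, -0.152]
contact_force: [-0.3, -0.1, -0.6]
grip_width: 0.142
t 21.73 tcp [481.8 332.9  35.4] rpy [-179.9   -0.    -8.7] w 0.142 q [0.47 0.31 1.65 0.   1.17 2.19] F [-0.3 -0.1 -0.6]
 turn [-0.02 -0.01  0.  ] shift [-1.132  0.01  -0.003] mm 45
```

```bash
python3 -m handwheel '[[[0,0,0],[-0.1,0,0],255],[[0,0,0],[-0.25,0,0],255],[[0,0,0],[-0.45,0,0],255],[[0,0,0],[-0.7,0,0],255],[[0,0,0],[-0.95,0,0],255],[[0,0,0],[-1.2,0,0],255],[[0,0,0],[-1.3,0,0],255],[[0,0,0],[-1.35,0,0],255]]';  python3 -m handwheel '[[[0,0,0],[0,0,0],255],[[0,0,0],[0,0,-0.2],255],[[0,0,0],[0,0,-0.6],255],[[0,0,0],[0,0,-1.2],255],[[0,0,0],[0,0,-1.8],255],[[0,0,0],[0,0,-2.2],255],[[0,0,0],[0,0,-2.5],255],[[0,0,0],[0,0,-2.6],255]]'; python3 plan.py 498 -334.5 130 -2.8
python3 - <<'E'
from h import *
from cell import arm
c=arm.read_camera("wrist");cv2.imwrite("pics/w5.png",c["pixels"][:,:,::-1])
E
```

```text
clock: 22.4
tcp_pos: [0.4275, 0.3413, 0.0356]
eef_rot: [-3.14, -0.001, -0.151]
contact_force: [-0.5, -0.1, -0.0]
grip_width: 0.141
clock: 23.07
tcp_pos: [0.4283, 0.3414, 0.1418]
eef_rot: [-3.138, -0.003, -0.151]
contact_force: [-0.4, -0.1, -0.7]
grip_width: 0.142
t 23.07 tcp [428.3 341.4 141.8] rpy [-179.8   -0.2   -8.7] w 0.142 q [0.53 0.14 1.63 0.   1.36 2.25] F [-0.4 -0.1 -0.7]
 turn [-0.04 -0.03 -1.17] shift [ 4.267 16.443  0.252] mm 680
```

View pics/w5.png

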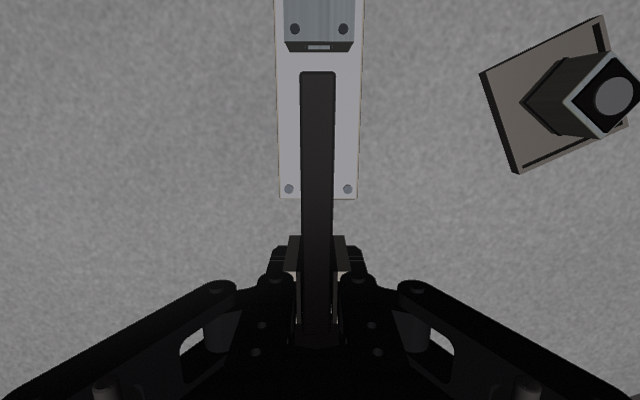

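The paddle is out of the bore and lies straight in the jaws (handle along x≈318 px). I'll carry it over to the long tray.

```bash
python3 -m handwheel '[[[0,0,-0.05],[0.1,0.3,0],255],[[0,0,-0.1],[0.2,0.8,0],255],[[0,0,-0.15],[0.4,1.5,0],255],[[0,0,-0.2],[0.6,2.3,0],255],[[0,0,-0.25],[0.8,3.1,0],255],[[0,0,-0.3],[1,3.9,0],255],[[0,0,-0.35],[1.2,4.7,0],255],[[0,0,-0.4],[1.4,5.5,0],255]]'; python3 -m handwheel '[[[0,0,-0.05],[0.2,0.8,0],255],[[0,0,-0.1],[0.4,1.6,0],255],[[0,0,-0.15],[0.6,2.4,0],255],[[0,0,-0.2],[0.8,3.2,0],255],[[0,0,-0.25],[1,4,0],255],[[0,0,-0.3],[1.2,4.8,0],255],[[0,0,-0.35],[1.4,5.5,0],255],[[0,0,-0.4],[1.5,5.9,0],255]]'; python3 plan.py 498 -334.5 130 -2.8
```

```text
clock: 23.78
tcp_pos: [0.4498, 0.1138, 0.1397]
eef_rot: [-3.139, -0.001, -0.116]
contact_force: [1.0, -0.2, -1.6]
grip_width: 0.142
clock: 24.45
tcp_pos: [0.4819, -0.1303, 0.1379]
eef_rot: [-3.139, 0.0, -0.082]
contact_force: [0.8, 0.6, -0.7]
grip_width: 0.138
t 24.45 tcp [ 481.9 -130.3  137.9] rpy [-179.9    0.    -4.7] w 0.138 q [-0.42  0.04  1.75  0.    1.35  1.23] F [ 0.8  0.6 -0.7]
 turn [-0.03  0.   -0.39] shift [0.822 5.054 0.186] mm 205
```

```bash
python3 -m handwheel '[[[0,0,-0.1],[0.1,0.8,0],255],[[0,0,-0.2],[0.25,1.6,0.1],255],[[0,0,-0.3],[0.4,2.4,0.1],255],[[0,0,-0.4],[0.55,3.2,0.1],255],[[0,0,-0.4],[0.7,4,0.2],255],[[0,0,-0.4],[0.8,4.7,0.2],255],[[0,0,-0.4],[0.83,5,0.2],255],[[0,0,-0.4],[0.83,5.06,0.2],255]]'; python3 -m handwheel '[[[0,0,0],[0,0,0.1],255],[[0,0,0],[0,0,0.4],255],[[0,0,0],[0,0,0.9],255],[[0,0,0],[0,0,1.4],255],[[0,0,0],[0,0,1.9],255],[[0,0,0],[0,0,2.3],255],[[0,0,0],[0,0,2.55],255],[[0,0,0],[0,0,2.65],255]]'; python3 plan.py 498.3 -334.7 8 -2.8;  python3 - <<'E'
from h import *
from cell import arm
c=arm.read_camera("wrist");cv2.imwrite("pics/w6.png",c["pixels"][:,:,::-1])
E
```

```text
clock: 25.12
tcp_pos: [0.4977, -0.3366, 0.1278]
eef_rot: [-3.138, 0.002, -0.05]
contact_force: [-0.1, -0.3, -1.1]
grip_width: 0.139
clock: 25.78
tcp_pos: [0.4969, -0.3345, 0.0197]
eef_rot: [-3.136, 0.004, -0.049]
contact_force: [-0.5, -0.3, -0.2]
grip_width: 0.142
t 25.78 tcp [ 496.9 -334.5   19.7] rpy [-179.7    0.2   -2.8] w 0.142 q [-0.72  0.36  1.63  0.    1.16  0.9 ] F [-0.5 -0.3 -0.2]
 turn [-0.06  0.05  0.  ] shift [0.037 0.004 0.291] mm 12
```

View pics/w6.png

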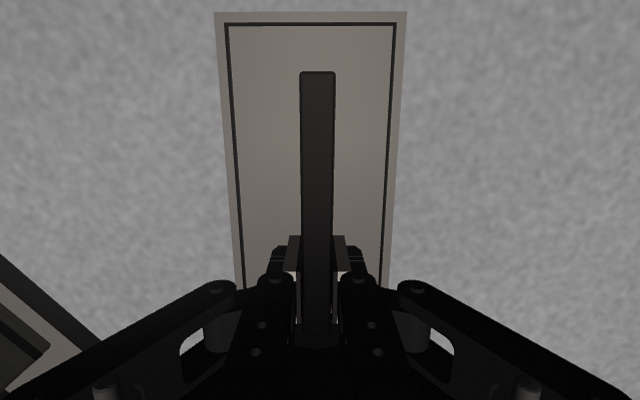

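The paddle sits along the tray, centred between its sides (handle at x≈317, tray inner edges at 227 and 395 px). I'll lower to the floor, then open only part way because the rim is close.

```bash
python3 -m handwheel '[[[0,0,0],[0.03,0,0.06],255],[[0,0,0],[0.03,0,0.12],255],[[0,0,0],[0.03,0,0.17],255],[[0,0,0],[0.03,0,0.22],255],[[0,0,0],[0.03,0,0.26],255],[[0,0,0],[0.03,0,0.28],255],[[0,0,0],[0.03,0,0.29],255],[[0,0,0],[0.03,0,0.29],255]]';python3 plan.py 498.3 -334.7 7.5 -2.8
```

```text
clock: 26.5
tcp_pos: [0.4987, -0.3351, 0.0098]
eef_rot: [-3.137, 0.002, -0.049]
contact_force: [-1.3, 4.6, 13.8]
grip_width: 0.141
t 26.5 tcp [ 498.7 -335.1    9.8] rpy [-1.798e+02  1.000e-01 -2.800e+00] w 0.141 q [-0.72  0.37  1.63  0.    1.14  0.9 ] F [-1.3  4.6 13.8]
 turn [-0.05  0.03  0.  ] shift [-0.011 -0.01   0.058] mm 2
```

```bash
python3 -m handwheel '[[[0,0,0],[0,0,0],230],[[0,0,0],[0,0,0],210],[[0,0,0],[0,0,0],190],[[0,0,0],[0,0,0],180],[[0,0,0],[0,0,0],180],[[0,0,0],[0,0,0],180],[[0,0,0],[0,0,0],180],[[0,0,0],[0,0,0],180]]';python3 plan.py 498.3 -334.7 130 -2.8
```

```text
clock: 27.17
tcp_pos: [0.4987, -0.3351, 0.0098]
eef_rot: [-3.137, 0.002, -0.049]
contact_force: [-0.0, -0.5, 0.3]
grip_width: 0.292
t 27.17 tcp [ 498.7 -335.1    9.8] rpy [-1.797e+02  1.000e-01 -2.800e+00] w 0.292 q [-0.72  0.37  1.63  0.    1.14  0.9 ] F [-0.  -0.5  0.3]
 turn [-0.05  0.03 -0.  ] shift [-0.017 -0.023 -3.006] mm 120
```

Released with no residual force. I'll lift and check.

```bash
python3 -m handwheel '[[[0,0,0],[0,0,-0.1],180],[[0,0,0],[0,0,-0.4],180],[[0,0,0],[0,0,-1],180],[[0,0,0],[0,0,-1.8],180],[[0,0,0],[0,0,-2.6],180],[[0,0,0],[0,0,-3.4],180],[[0,0,0],[0,0,-4],180],[[0,0,0],[0,0,-4.3],180]]'; python3 -m handwheel '[[[0,0,0],[-0.3,0,0],180],[[0,0,0],[-0.9,0,0],180],[[0,0,0],[-1.6,0,0],180],[[0,0,0],[-2.2,0,0],180],[[0,0,0],[-2.7,0,0],180],[[0,0,0],[-3,0,0],180],[[0,0,0],[-3.2,0,0],180],[[0,0,0],[-3.2,0,0],180]]'; python3 - <<'E'
from h import *
from cell import arm
s=arm.read_state();c=arm.read_camera("wrist")
T=np.eye(4);T[:3,:3]=R.from_euler("xyz",s["eef_rot"]).as_matrix();T[:3,3]=s["tcp_pos"];W=cloud(c,T@c["T_tool_cam"])
p=c["pixels"];cv2.imwrite("pics/w7.png",p[:,:,::-1])
m=(p.max(2)<70)&(W[...,2]<.03)&(W[...,2]>.007)&(abs(W[...,1]+.335)<.033)
print("wrist paddle");blobs(W,m,300)
c=arm.read_camera("scene");W=cloud(c);print("scene");blobs(W,(W[...,2]>.025)&(W[...,2]<.09)&(W[...,0]<.85)&(W[...,0]>.42),30)
m=(W[...,2]>.007)&(W[...,2]<.03)&(c["pixels"].max(2)<60)&(abs(W[...,1]+.335)<.035)&(abs(W[...,0]-.5)<.1);blobs(W,m,60)
E
```

```text
clock: 27.83
tcp_pos: [0.4997, -0.3364, 0.1866]
eef_rot: [-3.14, -0.002, -0.049]
contact_force: [0.4, -0.3, 0.5]
grip_width: 0.289
clock: 28.5
tcp_pos: [0.3711, -0.3302, 0.1866]
eef_rot: [-3.141, -0.002, -0.05]
contact_force: [-0.1, 0.9, -0.7]
grip_width: 0.294
wrist paddle
1 px [315  65] n 3472 rect [ 470.6 -334.2] [ 48.8 108.3] 86.1 z med/max 15.5 21.6
scene
1 px [563  39] n 7612 rect [ 634.5 1223.9] [430.2 567.4] 0.1 z med/max 34.4 89.9
2 px [393 123] n 448 rect [558.7 316.8] [47.6 52.5] 78.9 z med/max 58.7 65.6
3 px [322 138] n 309 rect [472.5 134.3] [42.  43.3] 43.6 z med/max 56.3 64.6
4 px [415 195] n 1108 rect [749.6 196.2] [ 56.5 149.6] 3.4 z med/max 32.1 38.6
5 px [228 191] n 507 rect [ 455.4 -150.1] [65.9 34. ] 35.9 z med/max 56.4 65.6
6 px [316 211] n 353 rect [634.9 -25.6] [42.  40.5] 48.7 z med/max 56.6 67.7
7 px [393 260] n 258 rect [834.4  13.7] [30.7 32.9] 1.2 z med/max 68.5 89.4
8 px [308 305] n 475 rect [ 786.5 -175.2] [ 24.4 140. ] 14.8 z med/max 33.9 42.3
2 px [170 257] n 618 rect [ 498.3 -340.9] [ 46.7 164. ] 83.4 z med/max 16.4 22.6
```

View pics/w7.png

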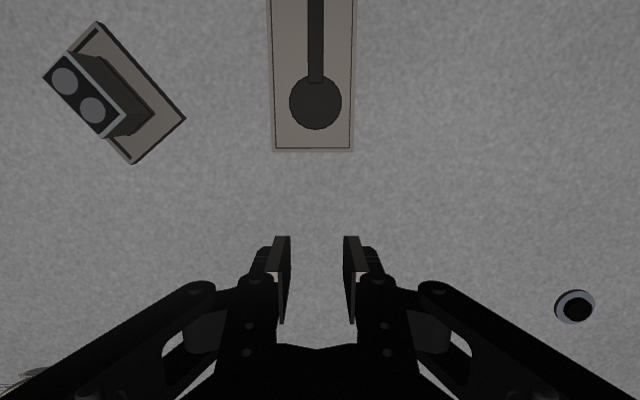

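The disc at (315,102) and handle lie flat along the long tray, centre about (498,−335). All three pieces are home, the spectacles haven't moved, and the gripper is clear. I'll hand in.

```bash
python3 -c "
from cell import arm
print(arm.close_job())"
```

```text
the job is handed in; nothing more can be done
None
```

The job is done and handed in at about 28.6 s on the robot's clock. No verdict was reported.

**What I did:**
- I moved the oblong piece to the long tray, the round piece to the round tray, then the oblong piece to the oblong tray.
- The square piece was already home, about 2 mm off centre, so I left it alone.
- I then drew the paddle straight out of its sleeve by about 71 mm and laid it along the middle of the long tray.

**Last checks:**
- **Test pieces:** the top and scene views put all three within about 4 mm of their tray centres. The oblong one is within about 1° of its tray's length. Their heights show them upright on the tray floors.
- **Paddle:** it lies flat, about 1 mm from the centre of the long tray by the wrist camera, and within a few degrees of its length.
- **Spectacles:** they measured in the same place as at the start, within about 1 mm.
- **Gripper:** it is clear of everything.

**Disagreements, all within tolerance:**
- The wrist and scene cameras differed by about 3 mm sideways on the pieces, and by about 6 mm on the laid paddle.
- The paddle met the tray floor about 2 mm higher than expected, with about 14 N of contact force, and this dropped to zero on release.

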